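# Lay a culture flask down against the stop of a light panel

### The job

Tip the standing culture flask over, away from the blue stop rail, so that it comes to lie flat on the light panel on its labelled broad face, easing it down gently with the fingers instead of letting it drop. Then push it along the panel until its base is flush against the rail, and move clear. Do not squeeze the flask in the gripper or lift it off the panel, and leave the amber bottle, the dropper bottle and the beaker standing where they are.

Things in the scene. Friction and masses are not known exactly. Their poses are not given: they have to be found in the camera images.
- flask: Empty rigid culture flask, 0.10 to 0.20 kg, milky beige, blue screw cap. Stands on its base on the panel: body 38 (x) x 86 (y) x 92 mm high, shoulder 34 x 60 mm up to 105 mm, then a neck and cap leaning to +x; 149 mm in all. Origin: centre of the base underside, z up to the cap. -x: labelled front face, away from the rail, must end face down. +x: back face, must end facing up.
- cap_center (a point): Centre of the blue cap (28 mm diameter, 24 mm long; flask x=+16.6, z=132.6 mm). Cap axis leans 0.38 rad from the flask's z to its +x. Room all round it for open fingers. Once the flask lies flat, this point is 35.6 mm above the panel's top, 18 mm or more stay free under the cap, and the flask's outermost point is the cap's rim, 149 mm from the base and 27 mm above the panel's top.
- foot_front (a point): Middle of the lower front edge of the flask's base (flask x=-19, y=0, z=0 mm). Pulled over at the cap, away from the rail, the flask turns about this edge, which stays on the panel; past about 0.33 rad of tilt it falls by itself unless fingers in front of it hold it back.
- foot_left (a point): Point on the flask's base underside at its +y side (flask x=0, y=+41 mm, z=0). A skewed flask pushed only at its cap stays skewed, one corner on the rail: a sideways nudge beside the cap (cap 28 mm across) turns it square.
- foot_right (a point): Point on the flask's base underside at its -y side (flask x=0, y=-41 mm, z=0).
- panel: Fixed light panel on the bench, 250 (x) x 160 (y) x 6 mm, grey frame, white field; origin at the centre of its underside. Along its +x edge (the robot's left) runs a blue stop rail 12 mm thick, 160 mm long, its top 26 mm above the bench. The flask stands on the panel, roughly square to the rail, 8 to 28 mm in front of it. Place and yaw vary.
- rail_face (a point): Middle of the stop rail's inner face at the level of the panel's top (panel x=+110 mm, y=0, z=6 mm); panel +x points into the rail.
- amber_bottle: Amber bottle with black cap, 48 mm diameter, 100 mm high, loose, standing on the bench beside the panel; origin under its centre. Not to be disturbed.
- dropper: White dropper bottle, 38 mm diameter, 90 mm high, loose, standing on the bench beside the panel; origin under its centre. Not to be disturbed.
- beaker: Clear beaker, 60 mm diameter, 75 mm high, loose, standing on the bench beside the panel; origin under its centre. Not to be disturbed.
Not all that is in view belongs to the job. There is more than one size of the flask; the job needs the larger.

How it is judged:
By the outcome, as a careful person would: the job done as asked, in the order asked, and still so for the second after the job is handed in, with the robot touching nothing.
It also fails if it takes over 67 s, if anything falls off the work surface, if the arm or the gripper's body presses on something with over 40 N, if the wrist force passes 120 N, or if a joint passes its speed limit or range.

### The arm

A 6-joint arm with a two-finger parallel gripper is mounted at the origin on the work surface. World frame = base frame: x ahead of the robot, y to its left, z up, the work surface at z = 0. Lengths are in m, angles in rad, forces in N, time in s.
With the tool pointing down it reaches from about 0.25 to 0.775 m from the base axis. Payload 4 kg.
Tool frame: the origin (TCP) lies at the very end of the fingers, on their centre line; the grasp point (between the pads) lies 19 mm behind it (robot.hold_point_z is the distance from the TCP to the grasp point, in m); z points along the fingers, y is the line along which they close (so a half turn about z gives the same grasp; the last joint's range is limited). The gripper opens to 94 mm and grips with 3 to 60 N. Pads are 16 mm wide; open, the fingers measure 119 mm over their backs; the gripper's body (75 mm by 177 mm) begins 78 mm behind the grasp point.
Start: joints at [1.125, 0.087, 1.371, -0, 1.684, -0.103], TCP at [0.185, 0.518, 0.177] pointing down, gripper open.
Joint ranges: [-3.1, 3.1], [-0.76, 2.03], [0.27, 2.55], [-1.08, 4.22], [0.17, 2.65], [-2.57, 2.57]. Speed limits (rad/s): [2.79, 2.79, 3.14, 3.14, 3.14, 3.14].

### API

Orientations are given as [roll, pitch, yaw] about the fixed x, y, z axes, in that order (R = Rz(yaw) Ry(pitch) Rx(roll)).
In Python, from bench import robot gives the robot as it stands.
- The arm moves only by the tool carry_out, never from a script. Its argument "steps" is a list of rows, each a list of 3 entries, a list of its own where there are three numbers: the shift along the tool's x, y, z in m, then the turn about the tool's z in units of 10 degrees (1.0 is 10 degrees), then the closure, from -1 (fully open) to 1 (shut). In form: [[[tx, ty, tz], roll, jaw], ...]. A call has 1 to 10 rows; each row is the pose to reach, as a shift and turn from the pose commanded when the call began, along the tool's axes at that moment; what a row does not reach only later rows make up. A row lasts 1/8 s, in which the tool goes at most 62.5 mm and 10.7 degrees, less where a joint would pass 70% of its speed; a pose out of reach is approached as far as the arm can. A call with a gripper value outside its range is refused whole. The fingers move at their own pace and stop on an object; the grip force is fixed at half the most. Time passes only in rows, so rows that repeat a pose let the fingers close. It gives the time, the measured TCP pose, the force, the opening and the grip force at its end, in the units of the state.
- robot.get_obs(): the state, without advancing time (a new reading comes with each control period).
- robot.snapshot(name): name is "scene" or "top" or "wrist"; returns a dict with "image" (384x512x3 uint8, red, green, blue), "z_map" (384x512 float32, m along the optical axis (not along the pixel's ray), 0 where there is no reading), "mtx" (3x3 intrinsics, pixels), "R" (3x3) and "t" (3): a world point X has camera coordinates R X + t. Camera axes: x right, y down, z forward; pixel columns grow to the right and rows downward; lengths in m; the calibration is good to about 2 mm. The wrist camera is an equidistant fisheye: a pixel r from the principal point sees the ray r / f radians off the axis. A picture is of the moment at which its call begins.
- robot.close_job(): hands the job in; it is judged then, once.
The state is a dict: "time": time; "joint_positions": joint angles; "qvel": joint speeds; "joint_torque": joint torques, N m; "tool_pos": TCP position; "ee_rot": TCP orientation; "wrist_force": force on the tool from outside, world axes, zero at the start; "wrist_torque": the same for the moment, N m; "width": finger opening in m; "finger_force": force on a finger pad.
Only numpy, scipy, OpenCV 4.12 (cv2) and the standard library are available. Lean on these libraries where they do the work, as an engineer would, in place of code of your own. Each camera call takes 0.05 s, during which the arm holds its last target. There are 200 camera calls.

## Working session

There is one attempt and no reset: what is moved stays moved. The work goes in short steps, Python scripts to look and compute and a tool call to move; the robot and the scene stay as the last step left them, time stands still between calls to the robot, and variables do not carry over. Pictures are saved under pics/ and viewed, at most 10 in all, crops included, and the job is handed in when it is done.

Besides the shell and the picture viewer there is one more tool, called after "Call:" as name(argument=value, ...), one argument or row to a line, values as JSON. carry_out: Moves the arm, as the interface text tells. Its arguments: {"type":"object","properties":{"steps":{"type":"array","items":{"type":"array"}}},"required":["steps"]}

```bash
mkdir -p pics; ls; cat > h.py <<'E'
import numpy as np, cv2
from bench import robot
def snap(n):
    s=robot.snapshot(n); return s
def cloud(s):
    z=s["z_map"];h,w=z.shape;v,u=np.mgrid[:h,:w];K=s["mtx"]
    c=np.stack([(u-K[0,2])/K[0,0]*z,(v-K[1,2])/K[1,1]*z,z],-1)
    return (c-s["t"])@s["R"]
def save(s,name): cv2.imwrite("pics/"+name,s["image"][:,:,::-1])
E
python3 - <<'E'
from h import *
o=robot.get_obs();print(o["time"],o["tool_pos"],o["ee_rot"],o["width"])
a=snap("scene");b=snap("top")
im=np.hstack([a["image"],b["image"]]);cv2.imwrite("pics/a.png",cv2.resize(np.vstack([a["image"],b["image"]])[:,:,::-1],None,fx=.78,fy=.78))
np.savez("a.npz",**{"s_"+k:v for k,v in a.items()},**{"t_"+k:v for k,v in b.items()})
E
```

```text
pics
0.0 [0.1845745  0.51743426 0.1753195 ] [-3.13938585e+00 -2.41103670e-04  2.79886253e+00] 0.09402108519903166
```

View pics/a.png

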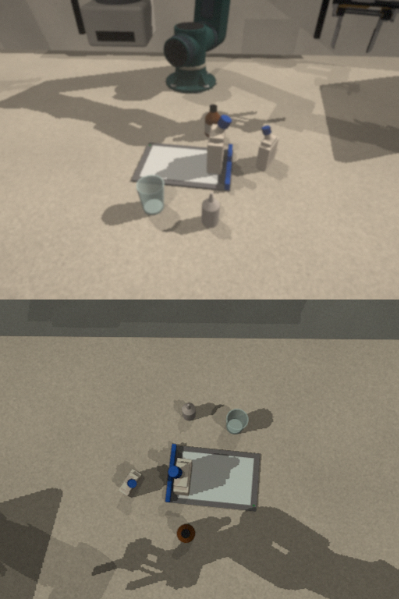

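The scene and top views show the panel with its rail at image left (top view, ~(170,472) in the half-scale picture). The flask stands next to it with its cap at (175,472). The amber bottle is at (186,534), the dropper at (188,411) and the beaker at (237,421). The small decoy flask is at (131,482), behind the rail.

```bash
python3 - <<'E'
from h import *
d=np.load("a.npz")
for p in "st":
    s={k[2:]:d[k] for k in d.files if k[0]==p}
    P=cloud(s);I=s["image"];hsv=cv2.cvtColor(I,cv2.COLOR_RGB2HSV)
    ok=s["z_map"]>0
    blue=(hsv[...,0]>100)&(hsv[...,0]<130)&(hsv[...,1]>120)&ok
    n,l,st,ce=cv2.connectedComponentsWithStats(blue.astype(np.uint8))
    for i in range(1,n):
        if st[i,4]<25: continue
        Q=P[l==i];print(p,"blue",ce[i].round(),st[i,4],"mean",Q.mean(0).round(4),"lo",Q.min(0).round(3),"hi",Q.max(0).round(3))
    # rail top
    m=blue&(abs(P[...,2]-.026)<.006)
    r=cv2.minAreaRect(P[m][:,:2].astype(np.float32)); print(p,"rail top",r,cv2.boxPoints(r).round(4).tolist(), P[m][:,2].mean())
    f=(I.min(-1)>150)&(abs(P[...,2]-.006)<.005)&ok
    r=cv2.minAreaRect(P[f][:,:2].astype(np.float32)); print(p,"field",f.sum(),r, P[f][:,2].mean() if f.any() else 0)
    # tall things
    m=ok&(P[...,2]>.04)&(P[...,2]<.3)&(P[...,0]>.25)&(P[...,0]<.8)&(abs(P[...,1])<.5)
    n,l,st,ce=cv2.connectedComponentsWithStats(m.astype(np.uint8))
    for i in range(1,n):
        if st[i,4]<25: continue
        Q=P[l==i];T=Q[Q[:,2]>Q[:,2].max()-.02];print(p,"tall",ce[i].round(),st[i,4],"lo",Q.min(0).round(3),"hi",Q.max(0).round(3),"topmean",T.mean(0).round(3))
    sh=ok&(abs(P[...,2]-.105)<.012)&~blue&(abs(P[...,1])<.4)
    print(p,"zsamples near cap")
E
```

```text
s blue [290. 152.] 70 mean [0.5241 0.1201 0.15  ] lo [0.512 0.11  0.145] hi [0.533 0.131 0.154]
s blue [295. 193.] 44 mean [0.4875 0.1401 0.0261] lo [0.465 0.136 0.024] hi [0.51  0.144 0.028]
s blue [292. 221.] 125 mean [0.5766 0.1315 0.026 ] lo [0.533 0.124 0.024] hi [0.615 0.139 0.028]
s rail top ((0.5394682884216309, 0.13535436987876892), (0.00882877316325903, 0.15056511759757996), 84.28531646728516) [[0.4641000032424927, 0.13850000500679016], [0.6139000058174133, 0.12349999696016312], [0.614799976348877, 0.13230000436306], [0.4650000035762787, 0.14720000326633453]] 0.026021474236034705
s field 13092 ((0.33405977487564087, 0.03420746326446533), (1.738767147064209, 1.1066009998321533), 88.60899353027344) 0.0021581026144533617
s tall [277. 172.] 1614 lo [0.365 0.069 0.04 ] hi [0.563 0.134 0.155] topmean [0.526 0.117 0.146]
s tall [343. 183.] 718 lo [0.482 0.209 0.04 ] hi [0.539 0.266 0.115] topmean [0.501 0.226 0.106]
s tall [193. 242.] 1010 lo [ 0.643 -0.07   0.04 ] hi [ 0.703 -0.011  0.076] topmean [ 0.673 -0.041  0.068]
s tall [270. 264.] 495 lo [0.692 0.071 0.04 ] hi [0.726 0.10
[... 516 characters left out ...]
, 0.14990000426769257]] 0.026855378729685814
t field 2294 ((0.5263283252716064, 0.011808522045612335), (0.1949974000453949, 0.12721870839595795), 84.60535430908203) 0.007259797528159547
t tall [241. 141.] 265 lo [0.69  0.073 0.04 ] hi [0.727 0.108 0.093] topmean [0.707 0.09  0.082]
t tall [303. 153.] 368 lo [ 0.646 -0.069  0.04 ] hi [ 0.704 -0.01   0.08 ] topmean [ 0.679 -0.041  0.072]
t tall [232. 225.] 1055 lo [0.476 0.08  0.041] hi [0.565 0.135 0.158] topmean [0.522 0.119 0.149]
t tall [167. 235.] 571 lo [0.471 0.21  0.041] hi [0.54  0.268 0.119] topmean [0.498 0.227 0.111]
t tall [238. 299.] 473 lo [0.354 0.07  0.045] hi [0.401 0.117 0.106] topmean [0.378 0.093 0.101]
t zsamples near cap
```

```bash
python3 - <<'E'
from h import *
d=np.load("a.npz")
ang=np.deg2rad(84.5);ex=np.array([np.cos(ang),np.sin(ang)]);ey=np.array([-ex[1],ex[0]])
rf=np.array([.5382,.1367])-.006*ex   # rail face mid
print("rail face",rf,"yaw",ang)
for p in "st":
    s={k[2:]:d[k] for k in d.files if k[0]==p}
    P=cloud(s).reshape(-1,3);H=cv2.cvtColor(s["image"],cv2.COLOR_RGB2HSV).reshape(-1,3)
    q=(P[:,:2]-rf); u=q@ex; v=q@ey; z=P[:,2]
    near=(u>-.09)&(u<.03)&(abs(v)<.075)&(s["z_map"].ravel()>0)
    for lo,hi in((.03,.05),(.05,.07),(.07,.09),(.094,.102),(.106,.116),(.118,.13),(.13,.142),(.142,.162)):
        m=near&(z>lo)&(z<hi)
        if m.sum()>5: print(p,lo,hi,m.sum(),"u",np.percentile(u[m],[2,50,98]).round(4),"v",np.percentile(v[m],[2,50,98]).round(4))
    # front face / top faces fits
    m=near&(z>.03)&(z<.092)&(u<-.03)
    if m.sum()>20:
        c=cv2.fitLine(np.c_[u,v][m].astype(np.float32),cv2.DIST_HUBER,0,.01,.01).ravel(); print(p,"front line",c)
    m=near&(z>.092)&(z<.116)
    print(p,"shoulder rect",cv2.minAreaRect(np.c_[u,v][m].astype(np.float32)))
    m=near&(z>.118)&(H[:,0]>100)&(H[:,0]<130)&(H[:,1]>110)
    print(p,"cap",m.sum(),u[m].min(),u[m].max(),v[m].min(),v[m].max())
s={k[2:]:d[k] for k in d.files if k[0]=="t"}
c=s["R"].T@(-s["t"]);print("top cam",c)
cv2.imwrite("pics/b.png",np.hstack([cv2.resize(d["t_image"][180:280,180:310,::-1],None,fx=4,fy=4,interpolation=2)[:400], cv2.resize(d["s_image"][130:230,240:310,::-1],None,fx=4,fy=4,interpolation=2)]))
E
```

```text
rail face [0.53762493 0.13072762] yaw 1.4748032179352084
s 0.03 0.05 160 u [-0.0505 -0.0307 -0.0125] v [-0.0272 -0.0253  0.0261]
s 0.05 0.07 164 u [-0.049  -0.0297 -0.0125] v [-0.0271 -0.0256  0.0316]
s 0.07 0.09 176 u [-0.0495 -0.0304 -0.0125] v [-0.0271 -0.0256  0.0132]
s 0.094 0.102 180 u [-0.0503 -0.0335 -0.013 ] v [-0.0268 -0.017   0.0461]
s 0.106 0.116 244 u [-0.046  -0.0337 -0.0131] v [-0.0137  0.0026  0.0442]
s 0.118 0.13 63 u [-0.034  -0.0236 -0.0061] v [0.0033 0.0078 0.0149]
s 0.13 0.142 81 u [-0.0308 -0.0171 -0.0019] v [0.0017 0.0048 0.0163]
s 0.142 0.162 156 u [-0.0272 -0.014   0.0002] v [0.0021 0.0105 0.0283]
s front line [ 0.99994916 -0.01008178 -0.04021002 -0.02553351]
s shoulder rect ((-0.031638387590646744, 0.015309229493141174), (0.08479901403188705, 0.03809678182005882), 89.52335357666016)
s cap 75 -0.022594892761392597 -0.0014486766991194126 0.0025775974041540397 0.024652244342423503
t 0.03 0.05 54 u [-0.0493 -0.0143  0.0115] v [-0.0663  0.0343  0.071 ]
t 0.05 0.07 24 u [-0.0494 -0.0438 -0.0133] v [-0.0167  0.0564  0.0568]
t 0.07 0.09 34 u [-0.0495 -0.0487 -0.0153] v [-0.019   0.051   0.0569]
t 0.094 0.102 296 u [-0.049  -0.0358 -0.0123] v [-0.0285  0.0289  0.0563]
t 0.106 0.116 393 u [-0.0447 -0.0327 -0.0122] v [-0.0151  0.0192  0.0432]
t 0.118 0.13 18 u [-0.0333 -0.0307 -0.0263] v [0.0065 0.015  0.0238]
t 0.13 0.142 33 u [-0.0302 -0.0262 -0.0155] v [0.0019 0.019  0.0282]
t 0.142 0.162 209 u [-0.026  -0.0123  0.0017] v [0.0006 0.0143 0.027 ]
t front line [ 0.06359391  0.9979759  -0.04723667  0.02984227]
t shoulder rect ((-0.030180931091308594, 0.013537149876356125), (0.08635559678077698, 0.038093943148851395), 89.18457794189453)
t cap 229 -0.02963439693409237 0.0027834512435429178 -0.0012849613049484541 0.028546739490271693
top cam [0.39178508 0.06329335 1.04260163]
```

View pics/b.png

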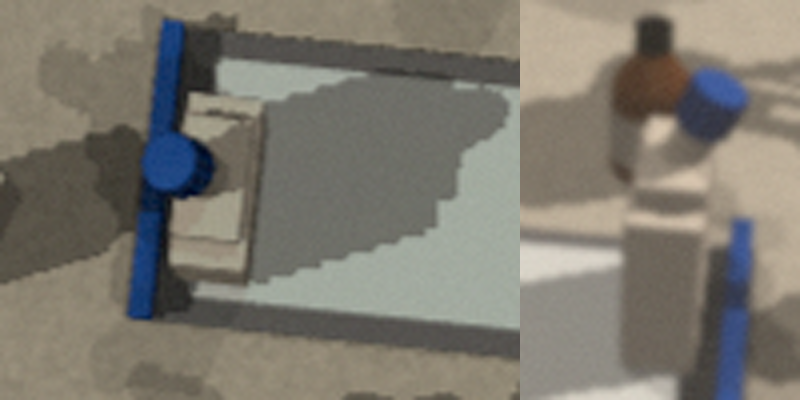

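Top crop: the cap is at about (178,163), the body front edge runs along x≈255, and the rail runs from (172,25) to (140,315). Side crop: the flask is upright with the cap leaning to the rail. In rail coordinates (u into the rail, v along it) the flask centre is u=-31 mm, v=14 mm, with almost no skew. The sizes match those given (86 x 38 mm, top at 155 mm).

My plan is to straddle the cap with the fingers along u and pull it over with the rear finger, with the front one holding it back. Then I swing the rear finger away and lower the flask.

Call:
carry_out(
  steps=[
    [[-0.045,-0.026,-0.015],-0.2,-1],
    [[-0.1,-0.058,-0.015],-0.4,-1],
    [[-0.15,-0.087,-0.015],-0.6,-1],
    [[-0.2,-0.116,-0.015],-0.8,-1],
    [[-0.25,-0.145,-0.015],-1.0,-1],
    [[-0.3,-0.174,-0.015],-1.2,-1],
    [[-0.35,-0.203,-0.015],-1.41,-1],
    [[-0.4,-0.232,-0.015],-1.41,-1],
    [[-0.435,-0.253,-0.015],-1.41,-1],
    [[-0.452,-0.263,-0.015],-1.41,-1],
  ],
)

```text
time: 1.35
tool_pos: [0.5228, 0.1167, 0.1906]
ee_rot: [-3.141, -0.002, 3.042]
wrist_force: [-0.6, 0.4, -0.4]
width: 0.0941
finger_force: 0.0
```

```bash
cat >> h.py <<'E'
ang=np.deg2rad(84.5);ex=np.array([np.cos(ang),np.sin(ang)]);ey=np.array([-ex[1],ex[0]])
rf=np.array([.53762,.13073])
def st():
    o=robot.get_obs();q=np.array(o["tool_pos"][:2])-rf
    print("t",round(o["time"],2),"u,v,z",(q@ex).round(4),(q@ey).round(4),round(float(o["tool_pos"][2]),4),"yaw",round(float(np.rad2deg(o["ee_rot"][2])),2),"w",round(float(o["width"]),4),"F",np.round(o["wrist_force"],2),"ff",np.round(o["finger_force"],2))
def uvz(s):
    P=cloud(s);q=P[...,:2]-rf; return q@ex,q@ey,P[...,2]
E
python3 -c "
from h import *
st()"
```

```text
t 1.35 u,v,z -0.0154 0.0134 0.1906 yaw 174.32 w 0.0941 F [-0.62  0.43 -0.4 ] ff 0.0
```

Call:
carry_out(
  steps=[
    [[0.001,0.002,0.02],0,-1],
    [[0.001,0.002,0.04],0,-1],
    [[0.001,0.002,0.06],0,-1],
    [[0.001,0.002,0.0685],0,-1],
    [[0.001,0.002,0.0685],0,-0.4],
    [[0.001,0.002,0.0685],0,-0.1],
    [[0.001,0.002,0.0685],0,0.0],
    [[0.001,0.002,0.0685],0,0.0],
  ],
)

```text
time: 2.35
tool_pos: [0.5217, 0.1205, 0.1236]
ee_rot: [3.141, 0.001, 3.045]
wrist_force: [0.2, 0.1, 0.6]
width: 0.0574
finger_force: 0.0
```

```bash
python3 - <<'E'
from h import *
st()
s=snap("wrist");t=snap("scene")
cv2.imwrite("pics/c.png",np.hstack([s["image"][:,:,::-1][:400,:], cv2.resize(t["image"][110:238,210:306,::-1],None,fx=3,fy=3,interpolation=2)]))
E
```

```text
t 2.35 u,v,z -0.0117 0.0148 0.1236 yaw 174.46 w 0.0574 F [0.21 0.12 0.56] ff 0.0
```

View pics/c.png

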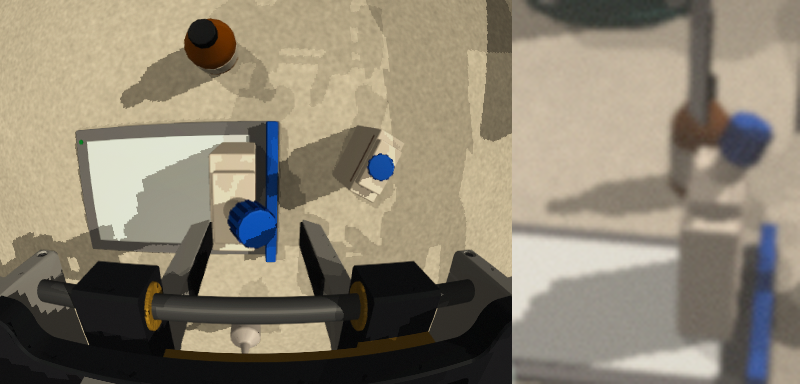

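The wrist view shows the cap at (252,222) between the fingertips at about (210,225) and (300,225). The scene crop shows the flask still upright. I'll check numerically where the fingertips lie relative to the cap.

```bash
python3 - <<'E'
from h import *
st()
o=robot.get_obs();T=np.array(o["tool_pos"])
def W(u,v,z): return np.r_[rf+u*ex+v*ey,z]
s=snap("wrist");K=s["mtx"]
def fish(X):
    c=s["R"]@X+s["t"];r=np.hypot(c[0],c[1]);th=np.arctan2(r,c[2]);return (K[0,2]+K[0,0]*th*c[0]/r,K[1,2]+K[1,1]*th*c[1]/r)
t=snap("scene")
def pin(X):
    c=t["R"]@X+t["t"];p=t["mtx"]@c;return p[:2]/p[2]
for n,X in dict(tcp=T,tipF=W(-.0117-.0287,.0148,T[2]),tipR=W(-.0117+.0287,.0148,T[2]),cap=W(-.0144,.0143,.1386),captop=W(-.010,.0143,.1497),shoulder=W(-.048,.0143,.111)).items(): print(n,np.round(fish(X)),np.round(pin(X)))
u,v,z=uvz(t);m=(z>.17)&(z<.6)&(t["z_map"]>0)&(abs(u)<.3)&(abs(v)<.3)
print(m.sum(), [np.percentile(a[m],[1,50,99]).round(3) for a in(u,v,z)] if m.any() else 0)
m=(z>.118)&(z<.17)&(t["z_map"]>0)&(abs(u)<.1)&(abs(v)<.1)
print(m.sum(), [np.percentile(a[m],[1,50,99]).round(3) for a in(u,v,z)])
save(t,"d.png")
E
```

```text
t 2.45 u,v,z -0.0117 0.015 0.1233 yaw 174.45 w 0.0496 F [ 0.1   0.18 -0.46] ff 0.0
tcp [256. 216.] [289. 163.]
tipF [217. 216.] [274. 162.]
tipR [294. 216.] [304. 165.]
cap [252. 225.] [288. 157.]
captop [258. 231.] [291. 152.]
shoulder [210. 211.] [270. 167.]
7184 [array([-0.095, -0.014,  0.071]), array([-0.021, -0.008,  0.039]), array([0.181, 0.293, 0.404])]
398 [array([-0.046, -0.017,  0.022]), array([0.002, 0.007, 0.027]), array([0.119, 0.147, 0.17 ])]
```

View pics/d.png

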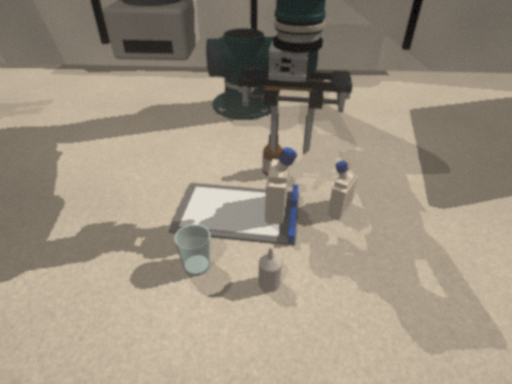

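The scene view shows the cap at (288,156). The fingertips end at about (273,150) and (307,150), roughly 13 px higher than projected, so I'll check the finger depth.

```bash
python3 - <<'E'
from h import *
t=snap("scene");u,v,z=uvz(t)
for r in range(110,172,4):
    for c in (272,274,276,304,306,308):
        pass
    print(r,[(c,*(np.round([u[r,c]*1e3,v[r,c]*1e3,z[r,c]*1e3]).astype(int))) for c in (274,306,308)])
s=snap("wrist");K=s["mtx"]
# unproject wrist rear & front tips
zm=s["z_map"]
def un(c,r):
    x=(c-K[0,2])/K[0,0];y=(r-K[1,2])/K[1,1];th=np.hypot(x,y);d=np.array([np.sin(th)*x/th,np.sin(th)*y/th,np.cos(th)]);d*=zm[r,c]/d[2]
    X=s["R"].T@(d-s["t"]);q=X[:2]-rf;return np.round([q@ex*1e3,q@ey*1e3,X[2]*1e3]).astype(int)
for c,r in((208,228),(205,240),(190,260),(304,228),(308,240),(325,260),(252,222)): print(c,r,un(c,r),s["image"][r,c])
print(np.round(s["R"].T@(-s["t"]),3))
cv2.imwrite("pics/e.png",s["image"][100:384,100:400,::-1])
E
```

```text
110 [(274, np.int64(-43), np.int64(7), np.int64(234)), (306, np.int64(18), np.int64(509), np.int64(1)), (308, np.int64(14), np.int64(6), np.int64(238))]
114 [(274, np.int64(-43), np.int64(6), np.int64(227)), (306, np.int64(19), np.int64(485), np.int64(-1)), (308, np.int64(14), np.int64(6), np.int64(231))]
118 [(274, np.int64(-43), np.int64(6), np.int64(219)), (306, np.int64(12), np.int64(9), np.int64(222)), (308, np.int64(15), np.int64(7), np.int64(224))]
122 [(274, np.int64(-42), np.int64(5), np.int64(212)), (306, np.int64(12), np.int64(9), np.int64(215)), (308, np.int64(16), np.int64(5), np.int64(217))]
126 [(274, np.int64(-42), np.int64(6), np.int64(204)), (306, np.int64(13), np.int64(5), np.int64(209)), (308, np.int64(16), np.int64(6), np.int64(209))]
130 [(274, np.int64(-42), np.int64(8), np.int64(196)), (306, np.int64(14), np.int64(8), np.int64(200)), (308, np.int64(17), np.int64(4), np.int64(202))]
134 [(274, np.int64(-42), np.int64(6), np.int64(189)), (306, np.int64(14), np.int64(8), np.int64(192)), (308, np.int64(18), np.int64(6), np.int64(194))]
138 [(274, np.int64(-41), np
[... 924 characters left out ...]
t64(32), np.int64(113)), (306, np.int64(26), np.int64(214), np.int64(-1)), (308, np.int64(31), np.int64(214), np.int64(-1))]
166 [(274, np.int64(-40), np.int64(19), np.int64(112)), (306, np.int64(27), np.int64(194), np.int64(0)), (308, np.int64(32), np.int64(193), np.int64(1))]
170 [(274, np.int64(-39), np.int64(7), np.int64(111)), (306, np.int64(27), np.int64(176), np.int64(0)), (308, np.int64(32), np.int64(176), np.int64(1))]
208 228 [-41  23 165] [101  97  84]
205 240 [-40  24 184] [101  97  84]
190 260 [-43  23 207] [101  95  84]
304 228 [ 17  24 167] [103  96  85]
308 240 [ 17  23 183] [102  96  85]
325 260 [ 21  24 208] [68 65 56]
252 222 [-14  22 151] [ 13  81 179]
[0.445 0.128 0.331]
```

Call:
carry_out(
  steps=[
    [[0,-0.001,0],0,-0.5],
    [[0,-0.001,0],0,-1],
    [[0,-0.001,0],0,-1],
    [[0,-0.001,0],0,-1],
    [[0,-0.001,0.01],0,-1],
    [[0,-0.001,0.02],0,-1],
    [[0,-0.001,0.03],0,-1],
    [[0,-0.001,0.034],0,-1],
  ],
)

```text
time: 3.65
tool_pos: [0.5205, 0.1194, 0.0875]
ee_rot: [-3.141, -0.002, 3.045]
wrist_force: [0.2, -0.2, -0.7]
width: 0.0936
finger_force: 0.0
```

```bash
python3 - <<'E'
from h import *
st()
t=snap("scene");s=snap("wrist");u,v,z=uvz(t)
m=(t["z_map"]>0)&(v>-.002)&(v<.03)&(z>.03)&(z<.23)
for n,mm in (("F",m&(u<-.056)&(u>-.085)),("R",m&(u>.028)&(u<.06))):
    print(n,mm.sum(),[np.percentile(a[mm],[0,5,50,95,100]).round(3) for a in(u,v,z)])
cv2.imwrite("pics/f.png",np.hstack([cv2.resize(t["image"][100:240,220:340,::-1],None,fx=3.2,fy=3.2,interpolation=2)[:384], s["image"][:384,80:400,::-1]]))
E
```

```text
t 3.65 u,v,z -0.0129 0.0159 0.0875 yaw 174.46 w 0.0936 F [ 0.22 -0.22 -0.66] ff 0.0
F 337 [array([-0.072, -0.072, -0.065, -0.06 , -0.06 ]), array([0.004, 0.006, 0.008, 0.022, 0.026]), array([0.118, 0.125, 0.167, 0.205, 0.229])]
R 316 [array([0.034, 0.034, 0.039, 0.045, 0.059]), array([0.   , 0.005, 0.007, 0.017, 0.03 ]), array([0.117, 0.124, 0.167, 0.204, 0.229])]
```

View pics/f.png

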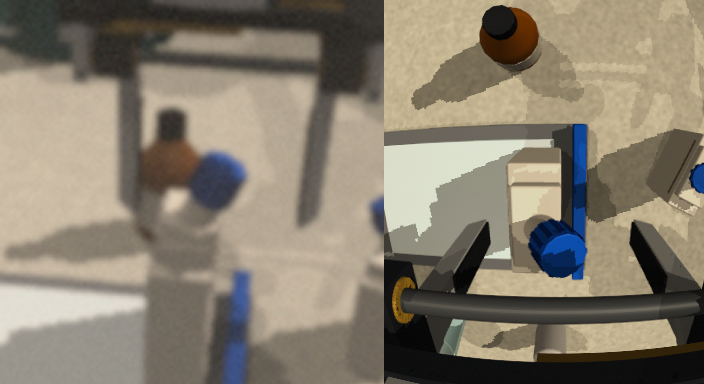

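The fingertips really sit about 30 mm above the reported TCP: the tips show at z≈0.118 while the report says 0.0875. Both cameras agree, and they match the known flask sizes, so I'll add this offset. I now close loosely around the cap.

Call:
carry_out(
  steps=[
    [[-0.001,-0.001,-0.004],0,-0.6],
    [[-0.001,-0.001,-0.004],0,-0.3],
    [[-0.001,-0.001,-0.004],0,-0.1],
    [[-0.001,-0.001,-0.004],0,0.06],
    [[-0.001,-0.001,-0.004],0,0.06],
    [[-0.001,-0.001,-0.004],0,0.06],
    [[-0.001,-0.001,-0.004],0,0.06],
    [[-0.001,-0.001,-0.004],0,0.06],
  ],
)

```text
time: 4.75
tool_pos: [0.5222, 0.1184, 0.093]
ee_rot: [3.142, 0.0, 3.045]
wrist_force: [-0.3, 0.7, -0.0]
width: 0.0442
finger_force: 0.0
```

```bash
python3 -c "
from h import *
st()"
```

```text
t 4.75 u,v,z -0.0138 0.0142 0.093 yaw 174.46 w 0.0442 F [-0.27  0.66 -0.  ] ff 0.0
```

Call:
carry_out(
  steps=[
    [[0,-0.004,0],0,0.06],
    [[0,-0.008,0],0,0.06],
    [[0,-0.012,0],0,0.06],
    [[0,-0.016,0],0,0.06],
    [[0,-0.02,0],0,0.06],
    [[0,-0.024,0],0,0.06],
    [[0,-0.028,0],0,0.06],
    [[0,-0.032,0],0,0.06],
    [[0,-0.036,0],0,0.06],
    [[0,-0.038,0],0,0.06],
  ],
)

```text
time: 6.0
tool_pos: [0.5185, 0.0803, 0.0929]
ee_rot: [3.142, -0.0, 3.045]
wrist_force: [-0.1, -1.0, -0.0]
width: 0.0439
finger_force: 0.0
```

```bash
cat >> h.py <<'E'
def capfit(verbose=1):
    "tilt from scene cloud: flask points by colour/near; report blue cap mean and extents"
    t=snap("scene");u,v,z=uvz(t);H=cv2.cvtColor(t["image"],cv2.COLOR_RGB2HSV)
    ok=(t["z_map"]>0)&(u>-.25)&(u<.025)&(abs(v)<.08)
    m=ok&(H[...,0]>100)&(H[...,0]<130)&(H[...,1]>100)&(z>.028)&((u<-.012)|(z>.05))
    if m.any(): print("cap n",m.sum(),"u",np.percentile(u[m],[2,50,98]).round(3),"v",np.percentile(v[m],[2,50,98]).round(3),"z",np.percentile(z[m],[2,50,98]).round(3))
    return t,u,v,z,H,ok
E
python3 -c "
from h import *
st();t,u,v,z,H,ok=capfit();save(t,'g0.png')"
```

```text
t 6.0 u,v,z -0.052 0.0142 0.0929 yaw 174.45 w 0.0439 F [-0.09 -1.03 -0.02] ff 0.03
cap n 42 u [-0.054 -0.045 -0.036] v [0.013 0.02  0.027] z [0.153 0.155 0.157]
```

Call:
carry_out(
  steps=[
    [[0,0.001,0],0,0.12],
    [[0,0.002,0],0,0.18],
    [[0,0.004,0],0,0.234],
    [[0,0.003,0],0,0.234],
    [[0,0.0,0],0,0.234],
    [[0,-0.003,0],0,0.234],
    [[0,-0.006,0],0,0.234],
    [[0,-0.009,0],0,0.234],
    [[0,-0.012,0],0,0.234],
    [[0,-0.015,0],0,0.234],
  ],
)

```text
time: 7.3
tool_pos: [0.5171, 0.0654, 0.093]
ee_rot: [3.141, 0.0, 3.045]
wrist_force: [-0.3, -0.5, -0.3]
width: 0.0361
finger_force: 0.0
```

Call:
carry_out(
  steps=[
    [[0,-0.003,0],0,0.234],
    [[0,-0.006,0],0,0.234],
    [[0,-0.009,0],0,0.234],
    [[0,-0.012,0],0,0.234],
    [[0,-0.015,0],0,0.234],
    [[0,-0.018,0],0,0.234],
    [[0,-0.021,0],0,0.234],
    [[0,-0.024,0],0,0.234],
  ],
)

```text
time: 8.3
tool_pos: [0.5147, 0.0416, 0.093]
ee_rot: [3.142, -0.0, 3.045]
wrist_force: [0.2, -0.6, 0.9]
width: 0.0357
finger_force: 0.0
```

```bash
python3 - <<'E'
from h import *
st();t,u,v,z,H,ok=capfit()
s=snap("wrist")
cv2.imwrite("pics/g.png",np.hstack([cv2.resize(t["image"][100:240,200:320,::-1],None,fx=3.2,fy=3.2,interpolation=2)[:384], s["image"][:384,80:400,::-1]]))
E
```

```text
t 8.3 u,v,z -0.091 0.0143 0.093 yaw 174.46 w 0.0357 F [ 0.2  -0.6   0.93] ff 0.05
cap n 31 u [-0.103 -0.095 -0.087] v [0.01  0.016 0.022] z [0.147 0.148 0.15 ]
```

View pics/g.png

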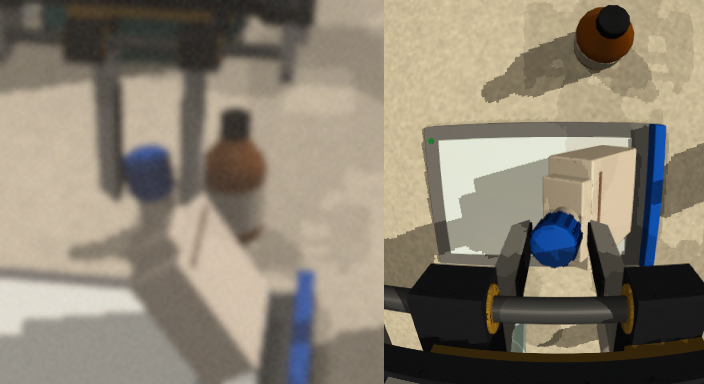

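Flask tilted about 0.6 rad, with its cap at (148,172) in the left crop resting against the front finger. Next I widen the gap behind the cap while the front finger stays put, then swing the rear finger out of the way about the front one.

Call:
carry_out(
  steps=[
    [[0,0.001,0],0,0.15],
    [[0,0.003,0],0,0.064],
    [[0,0.005,0],0,-0.02],
    [[0,0.007,0],0,-0.106],
    [[0,0.009,0],0,-0.19],
    [[0,0.011,0],0,-0.277],
    [[0,0.012,0],0,-0.277],
    [[0,0.012,0],0,-0.277],
  ],
)

```text
time: 9.4
tool_pos: [0.5159, 0.0538, 0.093]
ee_rot: [3.142, -0.0, 3.045]
wrist_force: [0.1, 0.5, 0.1]
width: 0.06
finger_force: 0.1
```

```bash
python3 -c "
from h import *
st();capfit();print(robot.get_obs()['joint_positions'])"
```

```text
t 9.4 u,v,z -0.0787 0.0143 0.093 yaw 174.47 w 0.06 F [0.07 0.46 0.05] ff 0.06
cap n 39 u [-0.104 -0.096 -0.086] v [0.007 0.014 0.022] z [0.146 0.148 0.15 ]
[-5.62281911e-03  4.94293263e-02  1.57723879e+00  5.89619620e-05
  1.51489105e+00 -1.47975435e+00]
```

Call:
carry_out(
  steps=[
    [[-0.0063,-0.0018,0],1,-0.277],
    [[-0.0124,-0.0045,0],2,-0.277],
    [[-0.0181,-0.008,0],3,-0.277],
    [[-0.0233,-0.0122,0],4,-0.277],
    [[-0.0278,-0.0168,0],5,-0.277],
    [[-0.0314,-0.0219,0],6,-0.277],
    [[-0.0341,-0.0273,0],7,-0.277],
    [[-0.0357,-0.0327,0],8,-0.277],
    [[-0.0363,-0.038,0],9,-0.277],
    [[-0.0363,-0.038,0],9,-0.277],
  ],
)

```text
time: 10.7
tool_pos: [0.5484, 0.012, 0.0929]
ee_rot: [-3.142, -0.0, 1.476]
wrist_force: [-0.2, 0.5, 0.2]
width: 0.0599
finger_force: 0.1
```

```bash
python3 - <<'E'
from h import *
st();t,u,v,z,H,ok=capfit()
s=snap("wrist")
cv2.imwrite("pics/i.png",np.hstack([cv2.resize(t["image"][100:240,200:320,::-1],None,fx=3.2,fy=3.2,interpolation=2)[:384], s["image"][:384,80:400,::-1]]))
E
```

```text
t 10.7 u,v,z -0.1171 -0.0221 0.0929 yaw 84.54 w 0.0599 F [-0.22  0.54  0.21] ff 0.06
cap n 63 u [-0.104 -0.093 -0.083] v [0.004 0.011 0.021] z [0.145 0.148 0.15 ]
```

View pics/i.png

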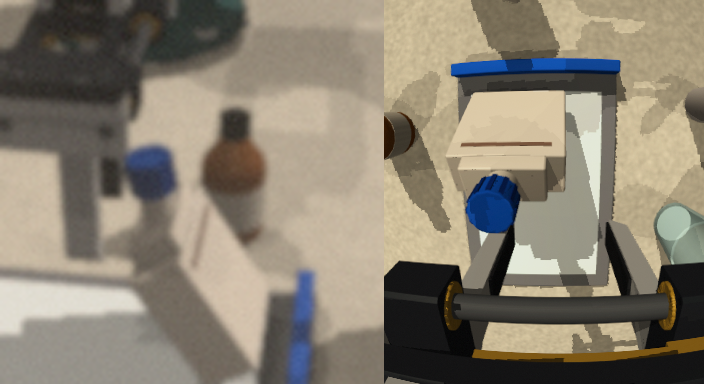

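The fingers now stand in front of the cap, with the contact finger at (490,265) in the right crop, and the flask's tilt is unchanged. Next I close them into one narrow wall centred on the cap.

Call:
carry_out(
  steps=[
    [[0,-0.0036,0],0,-0.154],
    [[0,-0.0073,0],0,-0.031],
    [[0,-0.0109,0],0,0.092],
    [[0,-0.0146,0],0,0.215],
    [[0,-0.0182,0],0,0.338],
    [[0,-0.0218,0],0,0.461],
    [[0,-0.0255,0],0,0.584],
    [[0,-0.0291,0],0,0.707],
    [[0,-0.0328,0],0,0.83],
    [[0,-0.0364,0],0,0.95],
  ],
)

```text
time: 12.05
tool_pos: [0.5119, 0.0159, 0.093]
ee_rot: [3.142, -0.0, 1.474]
wrist_force: [-0.6, 0.1, 0.2]
width: 0.0037
finger_force: 0.1
```

```bash
python3 -c "
from h import *
st();capfit()"
```

```text
t 12.05 u,v,z -0.1168 0.0146 0.093 yaw 84.46 w 0.0037 F [-0.61  0.09  0.24] ff 0.06
cap n 49 u [-0.103 -0.092 -0.083] v [0.006 0.012 0.023] z [0.146 0.149 0.151]
```

Call:
carry_out(
  steps=[
    [[-0.0034,0,0.0014],0,0.95],
    [[-0.0069,0,0.0029],0,0.95],
    [[-0.0103,0,0.0045],0,0.95],
    [[-0.0136,0,0.006],0,0.95],
    [[-0.0169,0,0.0078],0,0.95],
    [[-0.0202,0,0.0097],0,0.95],
    [[-0.0233,0,0.0115],0,0.95],
    [[-0.0265,0,0.0135],0,0.95],
    [[-0.0296,0,0.0154],0,0.95],
    [[-0.0327,0,0.0176],0,0.95],
  ],
)

```text
time: 13.35
tool_pos: [0.509, -0.0169, 0.0753]
ee_rot: [3.141, -0.0, 1.474]
wrist_force: [-0.5, -0.0, 0.2]
width: 0.0024
finger_force: 0.1
```

```bash
python3 -c "
from h import *
st();capfit()"
```

```text
t 13.35 u,v,z -0.1497 0.0144 0.0753 yaw 84.46 w 0.0024 F [-0.5  -0.04  0.2 ] ff 0.09
cap n 20 u [-0.128 -0.12  -0.111] v [0.008 0.012 0.021] z [0.125 0.136 0.138]
```

Call:
carry_out(
  steps=[
    [[-0.0029,0,0.0021],0,0.95],
    [[-0.0058,0,0.0045],0,0.95],
    [[-0.0087,0,0.0068],0,0.95],
    [[-0.0115,0,0.0091],0,0.95],
    [[-0.0142,0,0.0115],0,0.95],
    [[-0.0169,0,0.014],0,0.95],
    [[-0.0195,0,0.0166],0,0.95],
    [[-0.0221,0,0.0193],0,0.95],
    [[-0.0246,0,0.0219],0,0.95],
    [[-0.0269,0,0.0246],0,0.95],
  ],
)

```text
time: 14.65
tool_pos: [0.5064, -0.0436, 0.0506]
ee_rot: [3.142, -0.0, 1.474]
wrist_force: [0.2, 0.5, 0.4]
width: 0.002
finger_force: 0.1
```

```bash
python3 - <<'E'
from h import *
st();t,u,v,z,H,ok=capfit();s=snap("wrist")
cv2.imwrite("pics/j.png",np.hstack([cv2.resize(t["image"][100:240,190:310,::-1],None,fx=3.2,fy=3.2,interpolation=2)[:384], s["image"][:384,80:400,::-1]]))
E
```

```text
t 14.65 u,v,z -0.1765 0.0144 0.0506 yaw 84.46 w 0.002 F [0.18 0.48 0.37] ff 0.13
cap n 32 u [-0.148 -0.143 -0.136] v [0.006 0.01  0.015] z [0.105 0.113 0.118]
```

View pics/j.png

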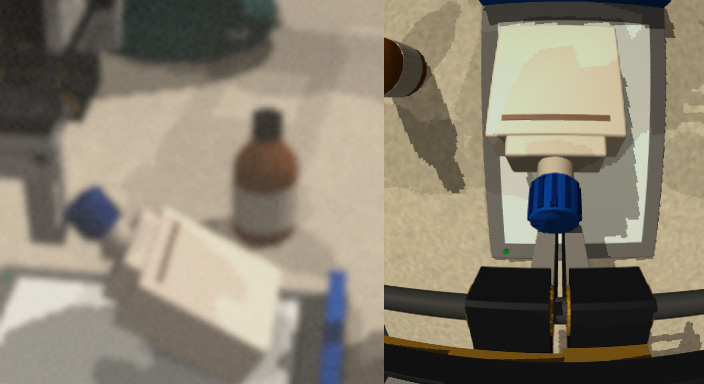

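The flask is being eased down, with the cap at (93,212) left and (555,203) right, held by the closed fingers and centred. I carry on the same way.

Call:
carry_out(
  steps=[
    [[-0.0023,0,0.0027],0,0.95],
    [[-0.0046,0,0.0056],0,0.95],
    [[-0.0067,0,0.0085],0,0.95],
    [[-0.0088,0,0.0114],0,0.95],
    [[-0.0108,0,0.0144],0,0.95],
    [[-0.0127,0,0.0175],0,0.95],
    [[-0.0145,0,0.0205],0,0.95],
    [[-0.0164,0,0.0236],0,0.95],
    [[-0.018,0,0.0269],0,0.95],
    [[-0.0196,0,0.03],0,0.95],
  ],
)

```text
time: 16.0
tool_pos: [0.5045, -0.0631, 0.0205]
ee_rot: [-3.142, -0.0, 1.474]
wrist_force: [-0.5, 0.2, -0.2]
width: 0.0018
finger_force: 0.2
```

```bash
python3 -c "
from h import *
st();t,u,v,z,H,ok=capfit()
m=ok&(H[...,1]<90)&(z>.02)&(u>-.11)&(u<-.03)&(v<.04)&(v>-.02)
A=np.c_[u[m],v[m],np.ones(m.sum())];k=np.linalg.lstsq(A,z[m],rcond=None)[0];print(m.sum(),'slope',k,'zmed',np.median(z[m]))"
```

```text
t 16.0 u,v,z -0.1961 0.0144 0.0205 yaw 84.46 w 0.0018 F [-0.45  0.16 -0.19] ff 0.23
cap n 43 u [-0.172 -0.164 -0.157] v [0.007 0.01  0.016] z [0.078 0.086 0.091]
656 slope [-0.27150087  0.00078425  0.031647  ] zmed 0.0520844411370464
```

Call:
carry_out(
  steps=[
    [[-0.0008,0,0.0016],0,0.95],
    [[-0.0015,0,0.0031],0,0.95],
    [[-0.0022,0,0.0048],0,0.95],
    [[-0.0029,0,0.0064],0,0.95],
    [[-0.0036,0,0.008],0,0.95],
    [[-0.0043,0,0.0097],0,0.95],
    [[-0.0049,0,0.0113],0,0.95],
    [[-0.0054,0,0.013],0,0.95],
    [[-0.006,0,0.0147],0,0.95],
    [[-0.0066,0,0.0164],0,0.95],
  ],
)

```text
time: 17.3
tool_pos: [0.5039, -0.0696, 0.0043]
ee_rot: [3.142, -0.0, 1.474]
wrist_force: [-0.6, -0.8, -0.5]
width: 0.0021
finger_force: 0.3
```

```bash
cat >> h.py <<'E'
def tilt():
    st();t,u,v,z,H,ok=capfit()
    m=ok&(H[...,1]<90)&(z>.03)&(u>-.11)&(u<-.055)&(v<.04)&(v>-.02)
    A=np.c_[u[m],v[m],np.ones(m.sum())];k=np.linalg.lstsq(A,z[m],rcond=None)[0];print(m.sum(),'slope',k.round(3),'zmed',np.median(z[m]))
    return t,u,v,z,H,ok
E
python3 -c "
from h import *
tilt()"
```

```text
t 17.3 u,v,z -0.2026 0.0144 0.0043 yaw 84.46 w 0.0021 F [-0.64 -0.83 -0.46] ff 0.29
cap n 40 u [-0.178 -0.171 -0.165] v [0.007 0.01  0.016] z [0.066 0.071 0.076]
513 slope [-0.145  0.003  0.037] zmed 0.04910981248261037
```

Call:
carry_out(
  steps=[
    [[-0.0006,0,0.0017],0,0.95],
    [[-0.0011,0,0.0033],0,0.95],
    [[-0.0016,0,0.005],0,0.95],
    [[-0.002,0,0.0067],0,0.95],
    [[-0.0025,0,0.0084],0,0.95],
    [[-0.0029,0,0.01],0,0.95],
    [[-0.0033,0,0.0117],0,0.95],
    [[-0.0037,0,0.0133],0,0.95],
    [[-0.004,0,0.014],0,0.95],
    [[-0.0043,0,0.014],0,0.95],
  ],
)

```text
time: 18.6
tool_pos: [0.5034, -0.0738, -0.0097]
ee_rot: [-3.142, -0.0, 1.474]
wrist_force: [-0.8, -0.9, -0.8]
width: 0.0025
finger_force: 0.3
```

```bash
python3 -c "
from h import *
tilt()"
```

```text
t 18.6 u,v,z -0.2069 0.0144 -0.0097 yaw 84.46 w 0.0025 F [-0.83 -0.91 -0.78] ff 0.25
cap n 35 u [-0.184 -0.176 -0.17 ] v [0.007 0.011 0.016] z [0.052 0.058 0.061]
496 slope [-0.033  0.001  0.043] zmed 0.04519830893012253
```

Call:
carry_out(
  steps=[
    [[-0.0003,0,0],0,0.95],
    [[-0.0006,0,0],0,0.95],
    [[-0.0009,0,0],0,0.95],
    [[-0.0012,0,0],0,0.95],
    [[-0.0015,0,0],0,0.95],
    [[-0.0018,0,0],0,0.95],
    [[-0.0022,0,0],0,0.95],
    [[-0.0026,0,0],0,0.95],
    [[-0.003,0,0],0,0.95],
    [[-0.003,0,0],0,0.95],
  ],
)

```text
time: 19.9
tool_pos: [0.5032, -0.0768, -0.0096]
ee_rot: [3.142, -0.0, 1.474]
wrist_force: [0.3, 0.2, 0.3]
width: 0.0025
finger_force: 0.0
```

```bash
cat >> h.py <<'E'
def base():
    "top camera: flask top-face rectangle in u,v"
    t=snap("top");u,v,z=uvz(t);H=cv2.cvtColor(t["image"],cv2.COLOR_RGB2HSV)
    m=(t["z_map"]>0)&(z>.035)&(z<.054)&(u>-.13)&(u<-.0005)&(abs(v)<.08)&~((H[...,0]>100)&(H[...,0]<130)&(H[...,1]>100))
    print("rect",cv2.minAreaRect(np.c_[u[m],v[m]].astype(np.float32)),"u98",np.percentile(u[m],[2,98]).round(4),"v",np.percentile(v[m],[2,98]).round(4))
    for lo,hi in((-.035,-.01),(-.01,.015),(.015,.04),(.04,.062)):
        k=m&(v>lo)&(v<hi)
        if k.sum()>5: print("edge v",lo,hi,np.percentile(u[k],97).round(4))
E
python3 -c "
from h import *
tilt();base()"
```

```text
t 19.9 u,v,z -0.2099 0.0144 -0.0096 yaw 84.45 w 0.0025 F [0.25 0.18 0.3 ] ff 0.0
cap n 39 u [-0.186 -0.178 -0.171] v [0.006 0.01  0.017] z [0.047 0.053 0.057]
492 slope [0.004 0.003 0.044] zmed 0.044076651959681995
rect ((-0.08893510699272156, 0.014405013993382454), (0.08610289543867111, 0.082346610724926), 89.654052734375) u98 [-0.1282 -0.0496] v [-0.0265  0.0562]
edge v -0.035 -0.01 -0.0506
edge v -0.01 0.015 -0.0503
edge v 0.015 0.04 -0.0504
edge v 0.04 0.062 -0.0503
```

It lies flat: zero slope, top at 44 mm, base at u=-50 mm and square to the rail. I now push it to the rail.

Call:
carry_out(
  steps=[
    [[0.002,0,0],0,0.95],
    [[0.005,0,0],0,0.95],
    [[0.009,0,0],0,0.95],
    [[0.014,0,0],0,0.95],
    [[0.019,0,0],0,0.95],
    [[0.024,0,0],0,0.95],
    [[0.029,0,0],0,0.95],
    [[0.034,0,0],0,0.95],
    [[0.039,0,0],0,0.95],
    [[0.043,0,0],0,0.95],
  ],
)

```text
time: 21.25
tool_pos: [0.5073, -0.0336, -0.0096]
ee_rot: [3.142, -0.0, 1.474]
wrist_force: [-0.2, -1.1, -0.3]
width: 0.0024
finger_force: 0.4
```

```bash
python3 -c "
from h import *
tilt();base()"
```

```text
t 21.25 u,v,z -0.1665 0.0144 -0.0096 yaw 84.46 w 0.0024 F [-0.17 -1.08 -0.31] ff 0.36
cap n 41 u [-0.146 -0.138 -0.13 ] v [0.007 0.011 0.017] z [0.048 0.053 0.058]
942 slope [-6.798 -0.405 -0.441] zmed 0.04527584931559698
rect ((-0.06159539148211479, 0.013622000813484192), (0.08654865622520447, 0.10982493311166763), 89.43830108642578) u98 [-0.1103 -0.0087] v [-0.0273  0.0552]
edge v -0.035 -0.01 -0.0102
edge v -0.01 0.015 -0.0102
edge v 0.015 0.04 -0.0097
edge v 0.04 0.062 -0.0094
```

Call:
carry_out(
  steps=[
    [[0.0015,0,0],0,0.95],
    [[0.003,0,0],0,0.95],
    [[0.0045,0,0],0,0.95],
    [[0.006,0,0],0,0.95],
    [[0.007,0,0],0,0.95],
    [[0.008,0,0],0,0.95],
    [[0.0085,0,0],0,0.95],
    [[0.009,0,0],0,0.95],
  ],
)

```text
time: 22.35
tool_pos: [0.5086, -0.0261, -0.0094]
ee_rot: [3.14, 0.002, 1.474]
wrist_force: [-0.5, -6.2, -0.3]
width: 0.0024
finger_force: 2.6
```

Call:
carry_out(
  steps=[
    [[0.0003,0,0],0,0.95],
    [[0.0006,0,0],0,0.95],
    [[0.001,0,0],0,0.95],
    [[0.001,0,0],0,0.95],
  ],
)

```text
time: 22.85
tool_pos: [0.509, -0.026, -0.0091]
ee_rot: [3.14, 0.003, 1.474]
wrist_force: [1.2, -7.3, -0.0]
width: 0.0025
finger_force: 3.3
```

Call:
carry_out(
  steps=[
    [[0.0003,0,0],0,0.95],
    [[0.0006,0,0],0,0.95],
    [[0.001,0,0],0,0.95],
    [[0.001,0,0],0,0.95],
  ],
)

```text
time: 23.35
tool_pos: [0.5095, -0.0258, -0.0089]
ee_rot: [3.139, 0.005, 1.474]
wrist_force: [2.1, -8.3, 0.8]
width: 0.0022
finger_force: 4.2
```

```bash
python3 -c "
from h import *
tilt();base()"
```

```text
t 23.35 u,v,z -0.1585 0.013 -0.0089 yaw 84.44 w 0.0022 F [ 2.08 -8.34  0.8 ] ff 4.25
cap n 38 u [-0.137 -0.13  -0.123] v [0.005 0.009 0.017] z [0.048 0.054 0.057]
1002 slope [-6.807 -1.341 -0.397] zmed 0.3360124867532224
rect ((-0.05236338824033737, 0.012960134074091911), (0.08673306554555893, 0.10363554209470749), 89.88877868652344) u98 [-0.1002 -0.0026] v [-0.0278  0.055 ]
edge v -0.035 -0.01 -0.0037
edge v -0.01 0.015 -0.0042
edge v 0.015 0.04 -0.003
edge v 0.04 0.062 -0.0039
```

Call:
carry_out(
  steps=[
    [[-0.005,0,0],0,0.95],
    [[-0.02,0,0],0,0.95],
    [[-0.03,0,0],0,0.95],
    [[-0.03,0,-0.02],0,0.95],
    [[-0.03,0,-0.04],0,0.95],
    [[-0.03,0,-0.04],0,0.95],
  ],
)

```text
time: 24.2
tool_pos: [0.5068, -0.0534, 0.032]
ee_rot: [3.138, -0.0, 1.474]
wrist_force: [0.3, 0.2, -0.2]
width: 0.0024
finger_force: 0.0
```

```bash
python3 - <<'E'
from h import *
st();base();w=snap("wrist");t=snap("top");K=w["mtx"]
# undistort wrist cloud
z=w["z_map"];r,c=np.mgrid[:384,:512];x=(c-K[0,2])/K[0,0];y=(r-K[1,2])/K[1,1];th=np.hypot(x,y)+1e-9
d=np.stack([np.tan(th)*x/th,np.tan(th)*y/th,np.ones_like(x)],-1)*z[...,None]
P=(d-w["t"])@w["R"];q=P[...,:2]-rf;U=q@ex;V=q@ey;Z=P[...,2]
H=cv2.cvtColor(w["image"],cv2.COLOR_RGB2HSV);blue=(H[...,0]>100)&(H[...,0]<130)&(H[...,1]>110)
fm=~blue&(abs(Z-.044)<.005)&(U>-.11)&(U<.005)&(abs(V)<.08)
rm=blue&(abs(Z-.026)<.006)&(abs(V)<.1)&(U>-.02)&(U<.03)
for a in np.arange(-.025,.055,.01):
    k=fm&(V>a)&(V<a+.01);j=rm&(V>a)&(V<a+.01)
    print(a.round(3),"flask",np.percentile(U[k],98).round(4) if k.sum()>5 else None,"rail",np.percentile(U[j],[3,97]).round(4) if j.sum()>5 else None)
print("railtop",cv2.minAreaRect(np.c_[U[rm],V[rm]].astype(np.float32)))
print("flask",cv2.minAreaRect(np.c_[U[fm&(U>-.085)],V[fm&(U>-.085)]].astype(np.float32)))
i=cv2.resize(w["image"][0:150,170:370,::-1],None,fx=4,fy=4,interpolation=2);cv2.imwrite("pics/k.png",i)
E
```

```text
t 24.2 u,v,z -0.1863 0.013 0.032 yaw 84.43 w 0.0024 F [ 0.31  0.21 -0.16] ff 0.0
rect ((-0.06493864953517914, 0.01358344778418541), (0.08580856025218964, 0.1296289563179016), 89.28445434570312) u98 [-0.1123 -0.0027] v [-0.0274  0.0547]
edge v -0.035 -0.01 -0.0035
edge v -0.01 0.015 -0.004
edge v 0.015 0.04 -0.004
edge v 0.04 0.062 -0.0039
-0.025 flask -0.0313 rail None
-0.015 flask -0.0324 rail None
-0.005 flask -0.0327 rail None
0.005 flask -0.033 rail None
0.015 flask -0.0328 rail None
0.025 flask -0.0325 rail None
0.035 flask -0.0319 rail None
0.045 flask -0.0308 rail None
railtop ((0.0, 0.0), (0.0, 0.0), 0.0)
flask ((-0.05686492472887039, 0.014760088175535202), (0.05625561997294426, 0.08724409341812134), 0.012026764452457428)
```

View pics/k.png

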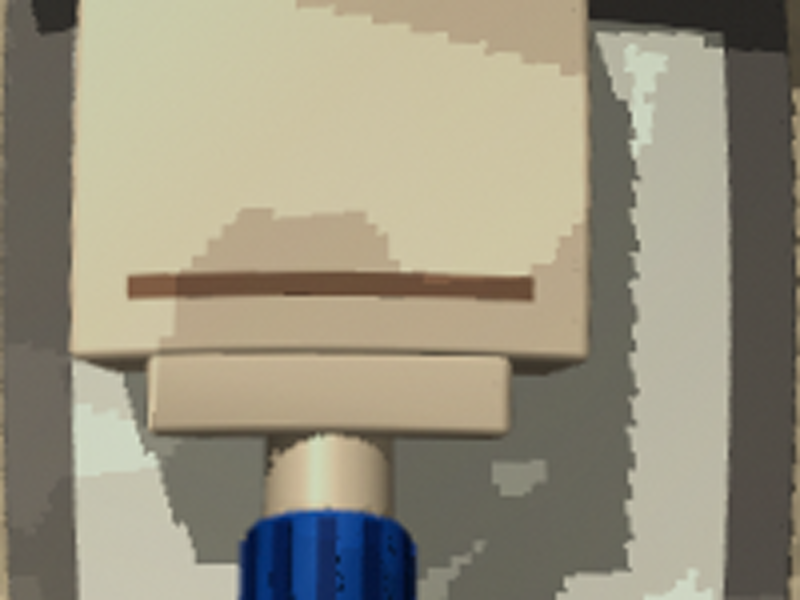

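The crop shows the flask lying flat, cap at (325,560), but the rail is out of view above. I'll rise clear and look at the base and rail from above.

Call:
carry_out(
  steps=[
    [[0,0,-0.04],0,0.95],
    [[0,0,-0.09],0,0.95],
    [[0,0,-0.14],0,0.95],
    [[0.03,0,-0.16],0,0.95],
    [[0.06,0,-0.16],0,0.95],
    [[0.08,0,-0.16],0,0.95],
    [[0.08,0,-0.16],0,0.95],
  ],
)

```text
time: 25.22
tool_pos: [0.5127, 0.0277, 0.1891]
ee_rot: [-3.139, -0.0, 1.476]
wrist_force: [-0.8, 0.5, -0.4]
width: 0.0027
finger_force: 0.0
```

```bash
cat > wr.py <<'E'
from h import *
st();w=snap("wrist");K=w["mtx"]
z=w["z_map"];r,c=np.mgrid[:384,:512];x=(c-K[0,2])/K[0,0];y=(r-K[1,2])/K[1,1];th=np.hypot(x,y)+1e-9
d=np.stack([np.tan(th)*x/th,np.tan(th)*y/th,np.ones_like(x)],-1)*z[...,None]
P=(d-w["t"])@w["R"];q=P[...,:2]-rf;U=q@ex;V=q@ey;Z=P[...,2]
H=cv2.cvtColor(w["image"],cv2.COLOR_RGB2HSV);blue=(H[...,0]>100)&(H[...,0]<130)&(H[...,1]>110)
fm=~blue&(abs(Z-.044)<.005)&(U>-.11)&(U<.02)&(abs(V)<.08)
rm=blue&(abs(Z-.026)<.006)&(abs(V)<.1)&(U>-.03)&(U<.04)
for a in np.arange(-.075,.075,.01):
    k=fm&(V>a)&(V<a+.01);j=rm&(V>a)&(V<a+.01)
    print(a.round(3),"flask",np.percentile(U[k],98).round(4) if k.sum()>5 else None,"rail",np.percentile(U[j],[2,98]).round(4) if j.sum()>5 else None)
k=fm&(U>-.085)
print("flask",cv2.minAreaRect(np.c_[U[k],V[k]].astype(np.float32)))
rr,cc=np.where(rm|(fm&(U>-.02)));print(rr.min(),rr.max(),cc.min(),cc.max())
r0,c0=max(rr.min()-8,0),max(cc.min()-5,0);i=w["image"][r0:rr.max()+8,c0:cc.max()+5,::-1];cv2.imwrite("pics/l.png",cv2.resize(i,None,fx=780/i.shape[1],fy=780/i.shape[1],interpolation=2)[:600])
E
python3 wr.py
```

```text
t 25.23 u,v,z -0.105 0.015 0.1891 yaw 84.6 w 0.0027 F [-0.79  0.54 -0.38] ff 0.0
-0.075 flask None rail [-0.0003  0.011 ]
-0.065 flask None rail [-0.0009  0.0115]
-0.055 flask None rail [-0.0002  0.0113]
-0.045 flask None rail [-0.      0.0108]
-0.035 flask -0.0038 rail [0.0002 0.0105]
-0.025 flask -0.0037 rail [0.0011 0.0115]
-0.015 flask -0.004 rail [0.001  0.0113]
-0.005 flask -0.004 rail [0.0009 0.0112]
0.005 flask -0.0041 rail [0.0008 0.0111]
0.015 flask -0.0041 rail [0.0008 0.0111]
0.025 flask -0.0029 rail [0.0009 0.0112]
0.035 flask -0.0027 rail [0.0009 0.0113]
0.045 flask -0.0025 rail [0.0011 0.0109]
0.055 flask -0.0059 rail [-0.0007  0.0104]
0.065 flask None rail [-0.0006  0.0095]
flask ((-0.04324765503406525, 0.014490148052573204), (0.0869116559624672, 0.08319476991891861), 89.15090942382812)
81 105 202 329
```

View pics/l.png

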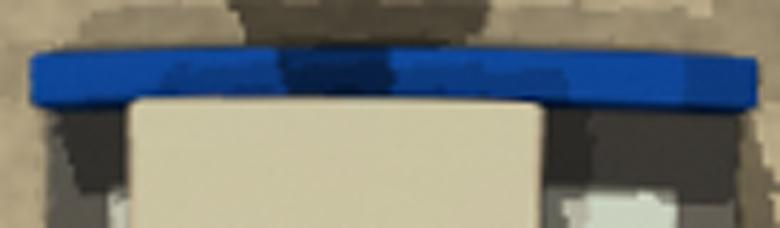

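The last picture shows the base edge from (130,100) to (543,105) meeting the rail. The top edge overlaps the rail, so any skew has to be measured from the side edges.

```bash
cat > sk.py <<'E'
exec(open("wr.py").read().split("for a in")[0])
def line(xs,ys):
    p=np.polyfit(xs,ys,1)
    for _ in range(3):
        e=ys-np.polyval(p,xs);k=abs(e)<2*e.std()+1e-6;p=np.polyfit(xs[k],ys[k],1)
    return p
# rail back edge (u max) vs v, and front edge outside the flask
vs=np.arange(-.06,.062,.003);back=[];
for a in vs:
    j=rm&(abs(V-a)<.0015);back.append(U[j].max() if j.sum()>2 else np.nan)
back=np.array(back);k=~np.isnan(back);print("rail back du/dv",line(vs[k],back[k]).round(4))
us=np.arange(-.078,-.008,.002)
for nm,f in(("+v",np.max),("-v",np.min)):
    e=np.array([f(V[fm&(abs(U-a)<.001)]) if (fm&(abs(U-a)<.001)).sum()>3 else np.nan for a in us]);k=~np.isnan(e);print(nm,"dv/du",line(us[k],e[k]).round(4))
vs=np.arange(-.025,.054,.003);e=np.array([U[fm&(abs(V-a)<.0015)].max() for a in vs]);print("base du/dv",line(vs,e).round(4))
m=blue&(Z>.035)&(U<-.1)&(U>-.17);print("cap v",V[m].min().round(4),V[m].max().round(4),"u min",U[m].min().round(4))
E
python3 sk.py; python3 sk.py
```

```text
t 25.27 u,v,z -0.1058 0.0148 0.1892 yaw 84.53 w 0.0021 F [-0.42  0.16  0.65] ff 0.0
rail back du/dv [-0.0036  0.0104]
+v dv/du [0.0061 0.057 ]
-v dv/du [-0.0151 -0.0284]
base du/dv [-0.0026 -0.0024]
cap v 0.0009 0.0297 u min -0.1431
t 25.32 u,v,z -0.1063 0.0147 0.1894 yaw 84.47 w 0.0023 F [-0.35 -1.12 -0.7 ] ff 0.0
rail back du/dv [0.0002 0.011 ]
+v dv/du [0.0133 0.0573]
-v dv/du [-0.0107 -0.0281]
base du/dv [ 0.0165 -0.0021]
cap v 0.0021 0.0296 u min -0.1451
```

Skew is under about 0.5°, and the base is within about 1–2 mm of the rail. To seat it surely flush and square, I'll straddle the neck with both fingers and push evenly on the shoulder on both sides.

Call:
carry_out(
  steps=[
    [[-0.022,0,0],0,0.149],
    [[-0.022,0,0],0,0.149],
    [[-0.022,0,0.03],0,0.149],
    [[-0.022,0,0.06],0,0.149],
    [[-0.022,0,0.08],0,0.149],
    [[-0.022,0,0.09],0,0.149],
    [[-0.022,0,0.09],0,0.149],
  ],
)

```text
time: 26.25
tool_pos: [0.5107, 0.0049, 0.0999]
ee_rot: [-3.14, -0.0, 1.474]
wrist_force: [-0.2, -0.3, -0.0]
width: 0.04
finger_force: 0.0
```

```bash
python3 sk.py | grep -v du
```

```text
t 26.25 u,v,z -0.1278 0.0147 0.0999 yaw 84.44 w 0.04 F [-0.23 -0.34 -0.04] ff 0.0
cap v 0.001 0.029 u min -0.1431
```

Call:
carry_out(
  steps=[
    [[0,0,0.025],0,0.149],
    [[0,0,0.05],0,0.149],
    [[0,0,0.07],0,0.149],
    [[0,0,0.085],0,0.149],
    [[0,0,0.098],0,0.149],
    [[0,0,0.106],0,0.149],
    [[0,0,0.106],0,0.149],
  ],
)

```text
time: 27.18
tool_pos: [0.5108, 0.0049, -0.006]
ee_rot: [-3.141, -0.0, 1.474]
wrist_force: [-0.1, 0.1, -0.0]
width: 0.0399
finger_force: 0.0
```

Call:
carry_out(
  steps=[
    [[0.003,0,0],0,0.149],
    [[0.006,0,0],0,0.149],
    [[0.008,0,0],0,0.149],
    [[0.01,0,0],0,0.149],
    [[0.011,0,0],0,0.149],
    [[0.012,0,0],0,0.149],
    [[0.012,0,0],0,0.149],
  ],
)

```text
time: 28.05
tool_pos: [0.5123, 0.0168, -0.0056]
ee_rot: [3.141, 0.0, 1.474]
wrist_force: [0.1, 0.3, -0.7]
width: 0.04
finger_force: 0.1
```

```bash
python3 -c "
from h import *
st();print(robot.get_obs()['wrist_torque'])"
```

```text
t 28.05 u,v,z -0.1159 0.0143 -0.0056 yaw 84.46 w 0.04 F [ 0.12  0.31 -0.72] ff 0.08
[-0.0813814   0.01509721  0.03700271]
```

Barely any contact yet, so I advance in small steps until the force rises.

Call:
carry_out(
  steps=[
    [[0.0005,0,0],0,0.149],
    [[0.001,0,0],0,0.149],
    [[0.0015,0,0],0,0.149],
    [[0.002,0,0],0,0.149],
    [[0.002,0,0],0,0.149],
  ],
)

```text
time: 28.68
tool_pos: [0.513, 0.0173, -0.0053]
ee_rot: [3.14, 0.003, 1.474]
wrist_force: [2.9, -6.1, -0.0]
width: 0.04
finger_force: 2.7
```

Call:
carry_out(
  steps=[
    [[0.0005,0,0],0,0.149],
    [[0.001,0,0],0,0.149],
    [[0.0015,0,0],0,0.149],
    [[0.0015,0,0],0,0.149],
  ],
)

```text
time: 29.18
tool_pos: [0.5131, 0.0173, -0.0051]
ee_rot: [3.14, 0.005, 1.474]
wrist_force: [1.0, -8.2, 0.6]
width: 0.0396
finger_force: 4.4
```

```bash
python3 -c "
from h import *
st();print(robot.get_obs()['wrist_torque']);base()"
```

```text
t 29.18 u,v,z -0.1153 0.0135 -0.0051 yaw 84.47 w 0.0396 F [ 1.02 -8.19  0.63] ff 4.37
[-1.70658727 -0.06056619  0.13218475]
rect ((-0.04299331456422806, 0.012947961688041687), (0.0860743448138237, 0.08491797000169754), 89.96333312988281) u98 [-0.0791 -0.0015] v [-0.0276  0.0551]
edge v -0.035 -0.01 -0.002
edge v -0.01 0.015 -0.002
edge v 0.015 0.04 -0.0019
edge v 0.04 0.062 -0.0028
```

Call:
carry_out(
  steps=[
    [[-0.003,0,0],0,0.149],
    [[-0.008,0,0],0,0.149],
    [[-0.013,0,0],0,0.149],
    [[-0.013,0,-0.02],0,0.149],
    [[-0.013,0,-0.06],0,0.149],
    [[-0.013,0,-0.11],0,0.149],
    [[-0.013,0,-0.16],0,0.149],
    [[0.01,0,-0.195],0,0.149],
    [[0.01,0,-0.195],0,0.149],
  ],
)

```text
time: 30.35
tool_pos: [0.5154, 0.0312, 0.1931]
ee_rot: [3.134, -0.001, 1.476]
wrist_force: [-0.3, -0.7, 0.2]
width: 0.0399
finger_force: 0.0
```

```bash
python3 wr.py; python3 sk.py; python3 -c "
from h import *
base();t,u,v,z,H,ok=capfit()
s=snap('top');P=cloud(s)
m=(s['z_map']>0)&(P[...,2]>.04)&(P[...,2]<.13)&(P[...,0]>.3)&(P[...,0]<.8)&(abs(P[...,1])<.3)
n,l,a,c=cv2.connectedComponentsWithStats(m.astype(np.uint8))
for i in range(1,n):
    if a[i,4]>100: Q=P[l==i];print(Q.min(0).round(3),Q.max(0).round(3))"
```

```text
t 30.35 u,v,z -0.1012 0.0126 0.1931 yaw 84.58 w 0.0399 F [-0.34 -0.72  0.24] ff 0.0
-0.075 flask None rail [-0.0005  0.0113]
-0.065 flask None rail [0.0002 0.0108]
-0.055 flask None rail [-0.0002  0.0116]
-0.045 flask None rail [-0.0004  0.0112]
-0.035 flask -0.003 rail [-0.0001  0.0109]
-0.025 flask -0.0027 rail [0.0016 0.0106]
-0.015 flask -0.0022 rail [0.0014 0.0117]
-0.005 flask -0.0023 rail [0.0013 0.0117]
0.005 flask -0.0023 rail [0.0013 0.0102]
0.015 flask -0.0023 rail [0.0013 0.0103]
0.025 flask -0.0022 rail [0.0013 0.0104]
0.035 flask -0.0021 rail [0.0015 0.0106]
0.045 flask -0.0031 rail [0.0017 0.0108]
0.055 flask -0.004 rail [-0.0005  0.0111]
0.065 flask None rail [-0.0004  0.0108]
flask ((-0.0428178533911705, 0.014473961666226387), (0.08426859229803085, 0.08676798641681671), 0.08463610708713531)
84 109 200 325
t 30.4 u,v,z -0.1019 0.0139 0.1904 yaw 84.54 w 0.0397 F [-0.16 -0.58 -0.86] ff 0.0
rail back du/dv [-0.0021  0.0107]
+v dv/du [0.0132 0.0572]
-v dv/du [ 0.0146 -0.027 ]
base du/dv [-0.0026 -0.001 ]
cap v 0.0004 0.0293 u min -0.1452
rect ((-0.034930553287267685, 0.013491328805685043), (0.06899677962064743, 0.08552752435207367), 0.39367374777793884) u98 [-0.0676 -0.0008] v [-0.0274  0.0549]
edge v -0.035 -0.01 -0.0014
edge v -0.01 0.015 -0.0013
edge v 0.015 0.04 -0.001
edge v 0.04 0.062 -0.0014
cap n 39 u [-0.138 -0.13  -0.123] v [0.006 0.01  0.017] z [0.048 0.052 0.057]
[0.482 0.122 0.04 ] [0.566 0.136 0.053]
[0.476 0.063 0.041] [0.562 0.084 0.051]
[0.471 0.21  0.04 ] [0.54  0.268 0.118]
[0.365 0.07  0.046] [0.401 0.09  0.104]
```

Call:
carry_out(
  steps=[
    [[-0.03,0,-0.02],0,0.149],
    [[-0.06,0,-0.04],0,0.149],
    [[-0.09,0,-0.06],0,0.149],
    [[-0.1,0,-0.06],0,0.149],
    [[-0.1,0,-0.06],0,0.149],
  ],
)

```text
time: 31.22
tool_pos: [0.5033, -0.0694, 0.2475]
ee_rot: [-3.139, -0.001, 1.473]
wrist_force: [0.3, -0.7, 0.0]
width: 0.0403
finger_force: 0.0
```

```bash
python3 -c "
from h import *
tilt();base();print(robot.close_job())"
```

```text
t 31.23 u,v,z -0.2025 0.015 0.2475 yaw 84.39 w 0.0403 F [ 0.32 -0.7   0.05] ff 0.0
cap n 38 u [-0.138 -0.13  -0.123] v [0.006 0.009 0.015] z [0.048 0.053 0.057]
486 slope [0.038 0.027 0.047] zmed 0.044004773957331156
rect ((-0.06429003179073334, 0.012777643278241158), (0.0866464376449585, 0.12748776376247406), 89.93769073486328) u98 [-0.112  -0.0028] v [-0.0278  0.0547]
edge v -0.035 -0.01 -0.0034
edge v -0.01 0.015 -0.0041
edge v 0.015 0.04 -0.0042
edge v 0.04 0.062 -0.004
the job is handed in; nothing more can be done
None
```

The job is handed in at about 31 s: the flask was eased down onto its labelled face, pushed square against the rail and left clear, flush as far as the 1–4 mm scatter in my camera readings shows; the amber bottle had not moved, and I did not re-check the dropper and beaker.

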